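Latch the stopper tote and tip the stoppers to its pick-out corner

TASK

The blue tote holds four loose rubber stoppers, and its clear lid, which carries the handle, is shut but not secured: turn the yellow turnbutton on the tote's rim a quarter turn, square across the edge of the lid, before anything is lifted. Then lift the tote by the black handle clear of the table and tilt it towards the pick-out corner (where the lid is cut away) until all four stoppers have slid down into that corner under the opening. Finish holding it there in the air, tilted and still, so that the stoppers can be picked out; do not disturb the other things on the table.

Things in the scene. Friction and masses are not known exactly. Their poses are not given: they have to be found in the camera images.
- tote: blue tote, 210 (its x) by 170 mm (y), about 0.5 kg in all; walls 4 mm thick, inner floor 7 mm and wall tops 55 mm above the underside; slick inside: stoppers start to slide at about 15 deg of lean, and along a wall into the corner at about 30 to 35. Origin: centre of the underside. x points to the lid's hinge, away from the robot (yaw up to 0.45 rad either way), y left of that, z up
- corner (a point): the pick-out corner: the inner corner of the tote's floor at its near right (tote -x, -y; at -101, -81, 7 mm from the tote's origin), axes as the tote's. Above it the clear lid is cut away over 85 mm (x) by 85 mm (y), measured from the inner faces of the walls
- lid (a joint): clear lid with white edging, 4 mm thick, lying on the walls (top 59.5 mm above the tote's underside), hinged along the tote's +x wall; 0 shut, grows as it opens (rad). It swings freely: lifting the handle while the turnbutton is not across only opens the lid. With the button across, the near edge has about 2 mm play
- handle (a point): middle of the black carrying handle on the lid: a straight flat-sided bar 104 mm long along the tote's y, 12 mm thick (x) and 17 mm high; this point is the bar's centre, 92 mm above the tote's underside, right over the tote's centre; 24 mm free between bar and lid; end posts 78 mm apart inside
- turnbutton (a joint): yellow turnbutton on a blue boss outside the tote's near (-x) wall; tongue 54 mm long, 16 mm wide, centred on a vertical pivot 16 mm from the lid's edge. 0: along the wall (tote's y), lid free. Grows anticlockwise seen from above to a stop at 1.571: along the tote's x, square across the lid's edge, lid secured. Stiff (0.04 N m), stays where left
- wing (a point): grip of the turnbutton, on its pivot, 75 mm above the tote's underside, at x -121, y +30 mm in the tote's frame: an upright wing 44 mm long, 10 mm thick, 17 mm high (67 to 83.5 mm above the underside), along the tongue and turning with it
- stopper_a_mid (a point): middle of a red rubber stopper (tapered plug, 27 mm across at the wide end, 26 mm high, 18 g) standing loose in the tote on its narrow end
- stopper_b_mid (a point): middle of a red rubber stopper (tapered plug, 27 mm across at the wide end, 26 mm high, 18 g) standing loose in the tote on its wide end
- stopper_c_mid (a point): middle of a red rubber stopper (tapered plug, 27 mm across at the wide end, 26 mm high, 18 g) standing loose in the tote on its narrow end
- stopper_d_mid (a point): middle of a red rubber stopper (tapered plug, 27 mm across at the wide end, 26 mm high, 18 g) standing loose in the tote on its wide end
- orange_beaker: bystander: small beaker with orange contents, 41 mm across, 59 mm high, to the left; origin under its centre
- brown_bottle: bystander: dark brown bottle, 52 mm across, 100 mm high, to the left; origin under its centre
- petri: bystander: lidded clear petri dish, 66 mm across, 15 mm high, to the right; origin under its centre

How it is judged (in metres and radians):
On the way, in this order (a step that is already met when the one before it is completed fails the run):
1. the turnbutton is turned across the lid's edge (at least 1.25 rad) with the tote still standing on the table and the lid shut (value of joint turnbutton above 1.25 rad and value of joint lid below 0.04 rad and height (world z) of tote below 0.004 m and angle between tote's own z axis and vertical below 0.04 rad), for 0.2 s.
2. the tote hangs from the gripper, its lowest corner clear of the table by 15 mm (height (world z) of corner above 0.024 m and height (world z) of tote above 0.015 m and value of joint turnbutton above 1.25 rad), for 0.2 s.
At the end, for the whole second after the job is handed in: Held still by the gripper alone, corner over 25 mm above the table, both tote axes dipping over 8 deg to that corner, lean under 57 deg; button past 1.25 rad, lid within 0.06 rad of shut; the middle of every stopper within 88 mm (x and y) of the corner, under 50 mm off the floor (value of joint turnbutton above 1.25 rad and value of joint lid below 0.06 rad and height (world z) of corner above 0.025 m and angle between tote's own x axis and vertical below 1.43 rad and angle between tote's own y axis and vertical below 1.43 rad and angle between tote's own z axis and vertical below 1 rad and contact force between the fingers and tote above 2 N and linear speed of tote below 0.02 m/s and angular speed of tote below 0.1 rad/s and x of stopper_a_mid in the frame of corner between 0 and 0.088 m and y of stopper_a_mid in the frame of corner between 0 and 0.088 m and z of stopper_a_mid in the frame of corner between 0 and 0.05 m and x of stopper_b_mid in the frame of corner between 0 and 0.088 m and y of stopper_b_mid in the frame of corner between 0 and 0.088 m and z of stopper_b_mid in the frame of corner between 0 and 0.05 m and x of stopper_c_mid in the frame of corner between 0 and 0.088 m and y of stopper_c_mid in the frame of corner between 0 and 0.088 m and z of stopper_c_mid in the frame of corner between 0 and 0.05 m and x of stopper_d_mid in the frame of corner between 0 and 0.088 m and y of stopper_d_mid in the frame of corner between 0 and 0.088 m and z of stopper_d_mid in the frame of corner between 0 and 0.05 m and contact force between tote and orange_beaker below 0.5 N and contact force between tote and brown_bottle below 0.5 N and contact force between tote and petri below 0.5 N); the arm keeps its last pose, push and grip.
It fails at once if a bystander is moved by more than 20 mm (distance of any of orange_beaker, brown_bottle, petri from where it was at the start of the episode above 0.02 m).
It fails at once if the lid is opened by more than 0.3 rad (value of joint lid above 0.3 rad).
It also fails if it takes over 54 s, if anything falls off the work surface, if the arm or the gripper's body presses on something with over 40 N, if the wrist force passes 120 N, or if a joint passes its speed limit or range.

ROBOT

A 6-joint arm with a two-finger parallel gripper is mounted at the origin on the work surface; the furniture and walls round the work are solid. World frame = base frame: x ahead of the robot, y to its left, z up, the work surface at z = 0. Lengths are in m, angles in degrees, forces in N, time in s.
With the tool pointing down it reaches from about 0.375 to 0.925 m from the base axis. Payload 5.7 kg.
Tool frame: the origin (TCP) lies on the centre line of the jaws, within the pads' length; the fingertips stand r.tips_ahead ahead of it and the grasp point (between the pads) lies 8 mm behind it (r.tips_ahead is the distance from the TCP to the fingertips, in m); z points along the fingers, y is the direction in which the jaws open and shut (so a half turn about z gives the same grasp; the last joint's range is limited). The gripper opens to 85 mm and grips with 20 to 120 N. Pads are 22 mm wide; open, the fingers measure 114 mm over their backs; the gripper's body (76 mm by 85 mm) begins 54 mm behind the grasp point. The pads swing forward as they close: fully open they stand 13 mm farther back than shut.
Start: joints at [62.676, 20.558, 86.54, -0, 72.909, -6.595], TCP at [0.212, 0.561, 0.242] pointing down, gripper open.
Joint ranges: [-170.27, 170.27], [-57.76, 135], [12.27, 136.19], [-55.21, 235.2], [11.17, 155.16], [-170.74, 170.74]. Speed limits (degrees/s): [136.94, 136.94, 180, 180, 180, 180].

INTERFACE

Orientations are given as [roll, pitch, yaw] about the fixed x, y, z axes, in that order (R = Rz(yaw) Ry(pitch) Rx(roll)).
In Python, from station import r gives the robot as it stands.
- The arm moves only by the tool arm_command, never from a script. Its argument "plan" is one flat list of numbers, 7 for each row, row after row: the shift along the tool's x, y, z in m, then the turn, a rotation vector about the tool's x, y, z in degrees, then the closure, from 0 (fully open) to 1 (shut). In form: [tx, ty, tz, wx, wy, wz, fingers, tx, ty, tz, wx, wy, wz, fingers, ...]. A call has 1 to 5 rows; each row is the pose to reach, as a shift and turn from the pose measured when the call began, along the tool's axes at that moment; what a row does not reach only later rows make up. A row lasts 1/8 s, in which the tool goes at most 62.5 mm and 10.7 degrees, less where a joint would pass 70% of its speed; a pose out of reach is approached as far as the arm can. A call with a gripper value outside its range is refused whole. The fingers move at their own pace and stop on an object; "grip_force" is the grip in N (left out, the last holds). Time passes only in rows, so rows that repeat a pose let the fingers close. It gives the time, the measured TCP pose, the force and the opening at its end, in the units of the state.
- r.get_state(): the state, without advancing time (a new reading comes with each control period).
- r.snapshot(name): name is "side" or "top" or "wrist"; returns a dict with "color" (480x640x3 uint8, red, green, blue), "fovy" (degrees; the focal length in pixels is half the picture's height over the tangent of half this angle, whatever the lens; pixels are square), "cx", "cy" (the principal point, pixels), "R" (3x3) and "t" (3): a world point X has camera coordinates R X + t; the wrist camera has in their place "hand_eye" (4x4, takes a point from camera to tool coordinates, whose origin is the TCP and whose axes are the flange's). Camera axes: x right, y down, z forward; pixel columns grow to the right and rows downward; lengths in m; the calibration is good to about 2 mm. A picture is of the moment at which its call begins: read the wrist's pose just before it. There is no depth.
- r.finish_job(): hands the job in, once; it reports no verdict.
The state is a dict: "time_s": time; "joints": joint angles; "qd": joint speeds; "effort": joint torques, N m; "position": TCP position; "eef_rot": TCP orientation; "wrist_force": force on the tool from outside, world axes, zero at the start; "torque": the same for the moment, N m; "grip_width": finger opening in m.
Only numpy, scipy, OpenCV 4.12 (cv2) and the standard library are available. Lean on these libraries where they do the work, as an engineer would, in place of code of your own. Each camera call takes 0.05 s, during which the arm holds its last target. There are 200 camera calls.

## Working session

There is one attempt and no reset: what is moved stays moved. The work goes in short steps, Python scripts to look and compute and a tool call to move; the robot and the scene stay as the last step left them, time stands still between calls to the robot, and variables do not carry over. Pictures are saved under pics/ and viewed, about 8 in all and at most 12, crops included, and the job is handed in when it is done.

Besides the shell and the picture viewer there is one more tool, called after ">>>" as name(argument=value, ...) on one line, values as JSON. arm_command: Moves the arm, as the interface text tells. Its arguments: {"type":"object","properties":{"plan":{"type":"array","items":{"type":"number"}},"grip_force":{"type":"number"}},"required":["plan"]}

```bash
ls; mkdir -p pics; python3 - <<'E'
from station import r
import cv2,numpy as np,pickle
print(r.get_state(), r.tips_ahead)
d={}
for n in ("top","side"):
    s=r.snapshot(n); d[n]=s
    cv2.imwrite(f"pics/{n}0.png",s["color"][:,:,::-1])
    print(n,s["fovy"],s["cx"],s["cy"],s["R"],s["t"])
pickle.dump(d,open("s0.pkl","wb"))
E
```

```text
pics
{'time_s': 0.0, 'joints': array([ 6.26756354e+01,  2.05975343e+01,  8.66009828e+01,  6.92921230e-04,
        7.29088559e+01, -6.59512669e+00]), 'qd': array([-0.12325758, -0.05851643,  0.07979945, -0.0278142 , -0.04539671,
        0.00223044]), 'effort': array([-1.61798333e-03, -5.27579606e+01, -2.78631574e+01, -3.66502127e-04,
        1.29170009e-02,  2.49761871e-05]), 'position': array([0.21206336, 0.56054598, 0.24144449]), 'eef_rot': array([-1.79893414e+02, -1.29896297e-02,  1.59270546e+02]), 'wrist_force': array([-0.3837882 ,  0.88214982,  0.29810932]), 'torque': array([-0.00560174,  0.01836355, -0.01501163]), 'grip_width': 0.08542619083819171} 0.011
top 57.877506149037494 324.1180848876067 240.60882732058857 [[-0.01400937 -0.99968933  0.02061509]
 [-0.99768744  0.01260401 -0.06679003]
 [ 0.06650945 -0.0215031  -0.99755406]] [0.09400431 0.59560754 1.25552036]
side 49.86564320933922 323.15305248497 246.94015209048084 [[ 0.92612306 -0.37708961  0.00997462]
 [-0.23180923 -0.5897803  -0.77357849]
 [ 0.29759125  0.71411667 -0.63362199]] [-0.49563737  0.25131813  0.95494407]
```

View pics/top0.png

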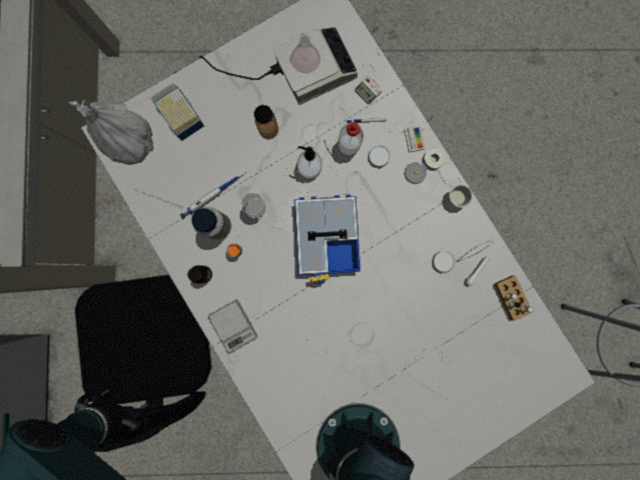

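View pics/side0.png

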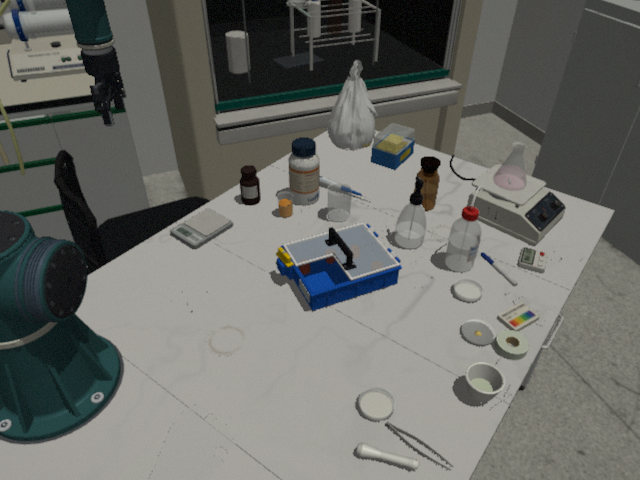

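The top view shows the tote at about (327,236), its handle at (327,236), the yellow button at (318,279) and the cut-out at (343,257). The side view shows the button at (287,257) and the handle at (341,247). Nothing stands close to the tote.

```bash
cat > h.py <<'E'
import numpy as np,cv2
def ray(s,u,v):
    f=240/np.tan(np.radians(s["fovy"]/2)); R=s["R"]; 
    d=R.T@np.array([(u-s["cx"])/f,(v-s["cy"])/f,1]); return -R.T@s["t"],d/np.linalg.norm(d)
def onz(s,u,v,z):
    o,d=ray(s,u,v); return o+d*(z-o[2])/d[2]
def tri(a,b):
    A=sum(np.eye(3)-np.outer(d,d) for o,d in(a,b)); B=sum((np.eye(3)-np.outer(d,d))@o for o,d in(a,b)); X=np.linalg.solve(A,B)
    return X,[np.linalg.norm(np.cross(X-o,d)) for o,d in(a,b)]
def mask(s,kind,box):
    h=cv2.cvtColor(s["color"],cv2.COLOR_RGB2HSV); H,S,V=[h[...,i].astype(int) for i in range(3)]
    m={"yellow":(abs(H-27)<10)&(S>120)&(V>60),"black":(V<60)&(S<140),"blue":(abs(H-112)<14)&(S>130)&(V>40)}[kind]
    o=np.zeros_like(m);x0,y0,x1,y1=box;o[y0:y1,x0:x1]=m[y0:y1,x0:x1];return o
E
python3 - <<'E'
import pickle; from h import *
d=pickle.load(open("s0.pkl","rb")); t,s=d["top"],d["side"]
P={}
for k,bt,bs in(("yellow",(290,265,345,295),(265,235,310,280)),("black",(300,222,355,250),(322,222,362,272))):
    for n,sn,b in(("top",t,bt),("side",s,bs)):
        m=mask(sn,k,b); y,x=np.nonzero(m); P[k,n]=(x.mean(),y.mean()); print(k,n,len(x),x.min(),x.max(),y.min(),y.max(),P[k,n])
        if n=="top":
            z=.075 if k=="yellow" else .1
            W=np.array([onz(sn,a,c,z)[:2] for a,c in zip(x,y)]); r_=cv2.minAreaRect(W.astype(np.float32)*1000); w,v=np.linalg.eigh(np.cov(W.T)); print(W.mean(0),r_, np.degrees(np.arctan2(v[1,1],v[0,1])), np.sqrt(w*12))
    print("tri",tri(ray(t,*P[k,"top"]),ray(s,*P[k,"side"])))
m=mask(t,"blue",(270,180,385,300)); y,x=np.nonzero(m); 
W=np.array([onz(t,a,c,.05)[:2] for a,c in zip(x,y)]); print(cv2.minAreaRect(W.astype(np.float32)*1000))
for n,b,c in(("top",(270,180,390,300),t),("side",(260,210,420,320),s)):
    x0,y0,x1,y1=b; cv2.imwrite(f"pics/c_{n}.png",cv2.resize(c["color"][y0:y1,x0:x1,::-1],None,fx=4,fy=4,interpolation=cv2.INTER_CUBIC))
a=cv2.imread("pics/c_top.png");
E
```

```text
yellow top 85 310 328 274 282 (np.float64(318.9647058823529), np.float64(277.77647058823527))
[0.48933478 0.10309779] ((489.0377502441406, 102.7789535522461), (14.718128204345703, 51.954200744628906), 10.460784912109375) 100.73530172451086 [0.0143232  0.05754186]
yellow side 164 276 293 247 266 (np.float64(284.2012195121951), np.float64(257.0548780487805))
tri (array([0.48712224, 0.10375709, 0.07130289]), [np.float64(0.0022474087419760845), np.float64(0.0022474087419758924)])
black top 187 308 346 230 240 (np.float64(327.4652406417112), np.float64(234.40641711229947))
[0.60839462 0.07833145] ((604.7070922851562, 79.57386779785156), (26.493135452270508, 105.54850769042969), 2.492812395095825) 91.94558873423712 [0.0195643  0.12127346]
black side 340 325 355 228 269 (np.float64(340.21176470588233), np.float64(248.6970588235294))
tri (array([0.60868848, 0.07827672, 0.07792004]), [np.float64(0.0015910679171389928), np.float64(0.001591067917138949)])
((599.2041625976562, 79.1251449584961), (247.42376708984375, 175.68411254882812), 2.697009563446045)
```

View pics/c_top.png

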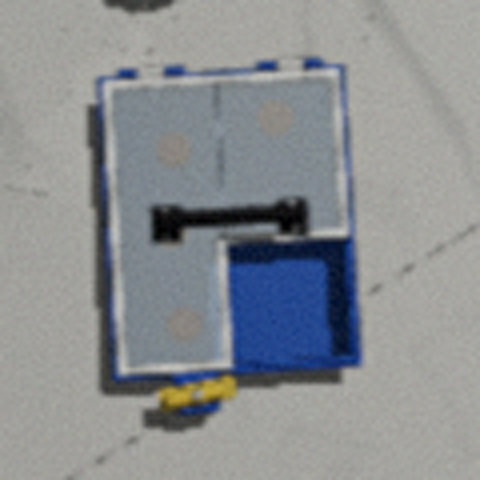

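The handle triangulates to about (0.607, 0.079) and the tote's yaw to about 3°. The wing is at about (0.487, 0.103), with its long axis at about 100° in the world. I'm moving above the button for a close wrist view.

>>> arm_command(plan=[-0.03,-0.024,0,0,0,0,0,-0.075,-0.06,0,0,0,0,0,-0.122,-0.097,0,0,0,0,0,-0.17,-0.135,0,0,0,0,0,-0.219,-0.174,0,0,0,0,0], grip_force=60)

```text
time_s: 0.72
position: [0.3558, 0.3188, 0.2416]
eef_rot: [-179.9, -0.0, 159.3]
wrist_force: [-0.1, 0.5, -0.1]
grip_width: 0.0856
```

>>> arm_command(plan=[-0.048,-0.038,0,0,0,10,0,-0.096,-0.076,0,0,0,20,0,-0.14,-0.111,0,0,0,30,0,-0.18,-0.143,0,0,0,40,0,-0.198,-0.157,0,0,0,50,0])

```text
time_s: 1.35
position: [0.4867, 0.0994, 0.2416]
eef_rot: [-179.9, 0.1, 108.8]
wrist_force: [0.4, 0.6, 0.3]
grip_width: 0.0852
```

```bash
python3 - <<'E'
from station import r
import cv2,pickle
st=r.get_state(); s=r.snapshot("wrist"); print(st["time_s"],st["position"],st["eef_rot"],st["joints"],s["hand_eye"],s["fovy"],s["cx"],s["cy"],r.get_state()["position"])
cv2.imwrite("pics/w1.png",s["color"][:,:,::-1]); pickle.dump((st,s),open("w1.pkl","wb"))
E
```

```text
1.35 [0.48666305 0.09944659 0.24164696] [-1.79922102e+02  1.00658527e-01  1.08828891e+02] [  3.66224633  12.10224553  98.98205984  -0.12592437  68.96459059
 -15.12132648] [[-1.18702641e-04 -9.64495971e-01 -2.64097536e-01  6.68920079e-02]
 [ 9.99999852e-01  2.55010101e-05 -5.42595919e-04 -4.53105334e-04]
 [ 5.30066331e-04 -2.64097561e-01  9.64495825e-01 -1.30645261e-01]
 [ 0.00000000e+00  0.00000000e+00  0.00000000e+00  1.00000000e+00]] 59.34744227935748 317.0118932406195 231.65360708170513 [0.48791043 0.09817342 0.24170404]
```

View pics/w1.png

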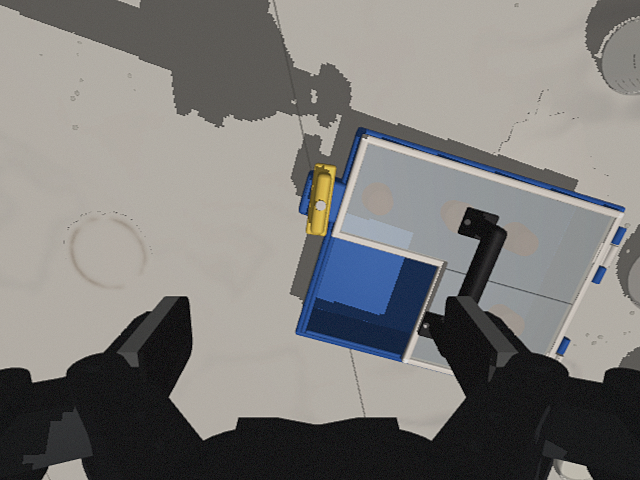

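The wrist view shows the yellow button at (320,203), the rim's near-left corner at (361,129), near-right at (298,333), far-left at (624,208), and the handle bar at about (484,265).

```bash
cat >> h.py <<'E'
from scipy.spatial.transform import Rotation as Ro
def wcam(st,s):
    T=np.eye(4);T[:3,:3]=Ro.from_euler("xyz",st["eef_rot"],degrees=True).as_matrix();T[:3,3]=st["position"]
    C=np.linalg.inv(T@np.array(s["hand_eye"])); return dict(s,R=C[:3,:3],t=C[:3,3])
E
python3 - <<'E'
import pickle; from h import *
st,s=pickle.load(open("w1.pkl","rb")); c=wcam(st,s)
m=mask(s,"yellow",(290,150,350,250)); y,x=np.nonzero(m)
W=np.array([onz(c,a,b,.08)[:2] for a,b in zip(x,y)]);print("yellow",W.mean(0),cv2.minAreaRect((W*1000).astype(np.float32)))
w,v=np.linalg.eigh(np.cov(W.T));print(np.degrees(np.arctan2(v[1,1],v[0,1]))%180)
print("screw",onz(c,320,206,.0835))
NL,NR,FL=[onz(c,*p,.055)[:2] for p in((361,129),(298,333),(624,208))]
print(NL,NR,FL,"len",np.linalg.norm(FL-NL),np.linalg.norm(NL-NR),"yaws",np.degrees(np.arctan2(*(FL-NL)[::-1])),np.degrees(np.arctan2(*(NL-NR)[::-1]))-90,"ctr",(FL+NR)/2)
yaw=np.arctan2(*(FL-NL)[::-1]); R=np.array([[np.cos(yaw),-np.sin(yaw)],[np.sin(yaw),np.cos(yaw)]])
ct=(FL+NR)/2; print("wing pred",ct+R@[-.121,.03])
for p in((495,232),(468,299)): print("bar top",onz(c,*p,.1005))
Rt=Ro.from_euler("xyz",st["eef_rot"],degrees=True).as_matrix(); print(Rt)
E
```

```text
yellow [0.48465044 0.11004499] ((484.8683166503906, 109.16280364990234), (15.083158493041992, 51.0871696472168), 10.770354270935059)
100.77422544198913
screw [0.48587566 0.10566229 0.0835    ]
[0.49770822 0.16407893] [ 0.50570938 -0.0084724 ] [0.70945719 0.17395283] len 0.21197905608715148 0.17273673595770878 yaws 2.6697812218578982 2.654886749453837 ctr [0.60758328 0.08274021]
wing pred [0.48531723 0.10707152]
bar top [0.6011241 0.1300512 0.1005   ]
bar top [0.60411727 0.07969899 0.1005    ]
[[-3.22742502e-01  9.46486534e-01 -7.19815189e-04]
 [ 9.46485177e-01  3.22740442e-01 -2.10159914e-03]
 [-1.75682181e-03 -1.35956977e-03 -9.99997533e-01]]
```

>>> arm_command(plan=[0.008,0,0.04,0,0,4,0,0.008,0,0.08,0,0,8,0,0.008,0,0.12,0,0,8,0,0.008,0,0.15,0,0,8,0.2,0.008,0,0.15,0,0,8,0.3], grip_force=40)

```text
time_s: 2.02
position: [0.483, 0.1054, 0.0897]
eef_rot: [-179.7, 0.2, 100.5]
wrist_force: [-0.9, 0.4, -0.6]
grip_width: 0.0596
```

```bash
python3 - <<'E'
from station import r
import cv2,pickle
from h import *
st=r.get_state(); s=r.snapshot("wrist"); print(st["time_s"],st["position"],st["eef_rot"],st["grip_width"])
im=s["color"][:,:,::-1].copy()
c=wcam(st,s);f=240/np.tan(np.radians(s["fovy"]/2))
for X in([.4855,.106,.0835],[.607,.081,.1005]):
    q=c["R"]@X+c["t"]; cv2.drawMarker(im,(int(f*q[0]/q[2]+c["cx"]),int(f*q[1]/q[2]+c["cy"])),(0,0,255),0,14)
cv2.imwrite("pics/w2.png",im)
m=mask(s,"yellow",(0,0,640,480)); y,x=np.nonzero(m)
W=np.array([onz(c,a,b,.08)[:2] for a,b in zip(x,y)]);print("yellow",W.mean(0),cv2.minAreaRect((W*1000).astype(np.float32)))
E
```

```text
2.025 [0.48296068 0.10541208 0.08972057] [-1.79662272e+02  1.57645563e-01  1.00505780e+02] 0.05962203331775283
yellow [0.48447353 0.11318225] ((484.9708557128906, 110.69313049316406), (14.146443367004395, 53.3471565246582), 10.979172706604004)
```

View pics/w2.png

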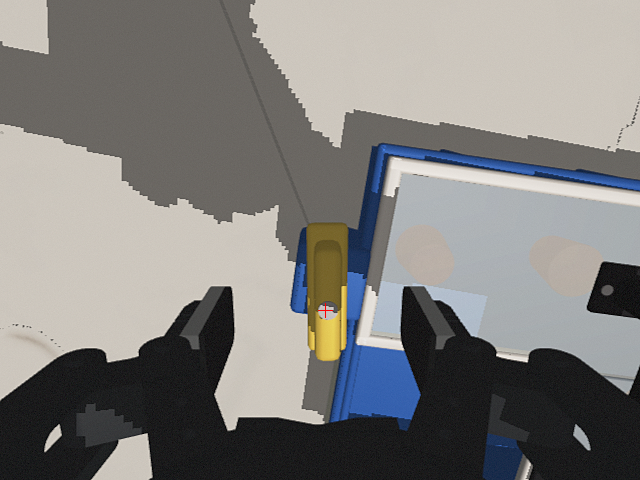

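The screw on the wing at (328,310) falls on the predicted mark, and the jaws straddle it. I'm going down and closing.

>>> arm_command(plan=[0,0.003,0.01,0,0,0,0.5,0,0.003,0.01,0,0,0,1,0,0.003,0.01,0,0,0,1,0,0.003,0.01,0,0,0,1,0,0.003,0.01,0,0,0,1], grip_force=40)

```text
time_s: 2.7
position: [0.4875, 0.1061, 0.0818]
eef_rot: [-179.9, 0.2, 100.5]
wrist_force: [-1.3, -0.2, 7.0]
grip_width: 0.0092
```

>>> arm_command(plan=[0,0,-0.001,0,0,-8,1,0,0,-0.001,0,0,-16,1,0,0,-0.001,0,0,-24,1,0,0,-0.001,0,0,-32,1,0,0,-0.001,0,0,-40,1])

```text
time_s: 3.32
position: [0.4879, 0.106, 0.0827]
eef_rot: [-179.8, 0.1, 140.7]
wrist_force: [1.4, -0.0, -1.8]
grip_width: 0.0085
```

>>> arm_command(plan=[0,0,0,0,0,-8,1,0,0,0,0,0,-16,1,0,0,0,0,0,-24,1,0,0,0,0,0,-32,1,0,0,0,0,0,-40,1])

```text
time_s: 3.95
position: [0.4879, 0.106, 0.0826]
eef_rot: [-179.8, -0.0, -179.0]
wrist_force: [0.3, -0.7, -1.9]
grip_width: 0.0087
```

>>> arm_command(plan=[0,0,0,0,0,-2,1,0,0,0,0,0,-2,1,0,0,0,0,0,-1,0.7,0,0,0,0,0,0,0.5,0,0,0,0,0,0,0.5])

```text
time_s: 4.58
position: [0.488, 0.1061, 0.0827]
eef_rot: [-179.8, -0.0, -179.0]
wrist_force: [-0.2, 0.6, 1.1]
grip_width: 0.043
```

>>> arm_command(plan=[0,0,-0.03,0,0,0,0.3,0,0,-0.08,0,0,10,0,-0.03,-0.005,-0.13,0,0,20,0,-0.07,-0.015,-0.16,0,0,30,0,-0.12,-0.027,-0.16,0,0,40,0])

```text
time_s: 5.2
position: [0.6111, 0.0817, 0.2467]
eef_rot: [179.9, 0.4, 140.7]
wrist_force: [0.6, -1.3, -0.6]
grip_width: 0.0854
```

>>> arm_command(plan=[0,0,0,0,0,10,0,0,0,0,0,0,20,0,0,0,0,0,0,30,0,0,0,0,0,0,40,0,0,0,0,0,0,48,0])

```text
time_s: 5.82
position: [0.6109, 0.0817, 0.2465]
eef_rot: [179.7, 0.2, 92.4]
wrist_force: [-0.8, 1.3, 0.1]
grip_width: 0.0857
```

```bash
python3 - <<'E'
from station import r
import cv2,pickle
from h import *
r.snapshot("top")
st=r.get_state(); s=r.snapshot("wrist"); print(st["time_s"],st["position"],st["eef_rot"],st["joints"])
c=wcam(st,s); pickle.dump((st,s),open("w3.pkl","wb"))
m=mask(s,"yellow",(0,0,640,480)); y,x=np.nonzero(m)
W=np.array([onz(c,a,b,.075)[:2] for a,b in zip(x,y)]);print("yellow",len(x),W.mean(0),cv2.minAreaRect((W*1000).astype(np.float32)))
cv2.imwrite("pics/w3.png",s["color"][:,:,::-1])
E
```

```text
5.875 [0.61093604 0.08170789 0.24656829] [179.67437577   0.18421739  92.09221428] [ 1.30569925 21.53253245 84.36661385 -0.1871845  73.77281186 -0.73524487]
yellow 1620 [0.51409427 0.09127358] ((663.9481811523438, -6.4156646728515625), (41.06129455566406, 462.6370544433594), 56.71351623535156)
```

View pics/w3.png

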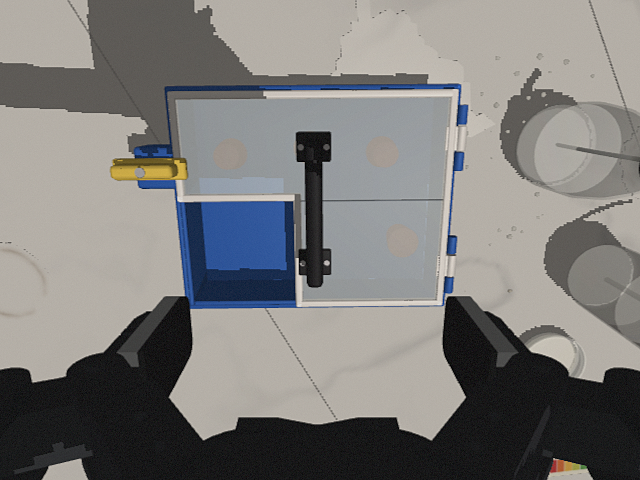

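The turnbutton lies square across the lid's edge, with its tongue running (112,170)–(187,168) parallel to the tote's long edges, and the lid is shut. The handle bar's top runs from (314,140) to (315,285).

```bash
python3 - <<'E'
import pickle; from h import *
st,s=pickle.load(open("w3.pkl","rb")); c=wcam(st,s)
m=mask(s,"black",(295,170,340,240)); 
for v in(180,200,220,238):
    x=np.nonzero(m[v])[0]; print(v,x.min(),x.max(),onz(c,x.min(),v,.1005),onz(c,x.max(),v,.1005))
print(onz(c,316,286,.1005))
NL,FL,NR,FR=[onz(c,*p,.055)[:2] for p in((166,89),(461,86),(190,306),(445,305))]
print(NL,FL,NR,FR,(NL+FL+NR+FR)/4,np.degrees(np.arctan2(*(FL-NL)[::-1])))
a,b=[onz(c,*p,.083)[:2] for p in((112,173),(178,171))]
print("wing dir",np.degrees(np.arctan2(*(b-a)[::-1])))
print([ (n,onz(c,*p,.033)) for n,p in dict(a=(230,155),b=(382,152),c=(402,240)).items()])
E
```

```text
180 305 321 [0.60230092 0.107197   0.1005    ] [0.61283442 0.10757255 0.1005    ]
200 305 322 [0.6026865  0.09380946 0.1005    ] [0.61402299 0.09421078 0.1005    ]
220 307 321 [0.60443305 0.08011941 0.1005    ] [0.61389123 0.0804518  0.1005    ]
238 306 321 [0.60413068 0.06742132 0.1005    ] [0.61438505 0.06777924 0.1005    ]
[0.61223051 0.03234116 0.1005    ]
[0.49903358 0.16285618] [0.71254413 0.17276196] [ 0.50882185 -0.00832758] [ 7.21316315e-01 -2.01847614e-04] [0.61042897 0.08177218] 2.656322304885354
wing dir 3.778714188071821
[('a', array([0.54010699, 0.11510216, 0.033     ])), ('b', array([0.66244543, 0.12189142, 0.033     ])), ('c', array([0.68526056, 0.04863492, 0.033     ]))]
```

>>> arm_command(plan=[0,-0.001,0.04,0,0,0,0,0,-0.002,0.09,0,0,-0.6,0,0,-0.002,0.135,0,0,-0.6,0,0,-0.002,0.163,0,0,-0.6,0.2,0,-0.002,0.163,0,0,-0.6,0.5], grip_force=100)

```text
time_s: 6.55
position: [0.6078, 0.0811, 0.0813]
eef_rot: [180.0, 0.2, 93.4]
wrist_force: [-0.6, -0.6, 0.4]
grip_width: 0.0518
```

>>> arm_command(plan=[0,0,0,0,0,0,1,0,0,0,0,0,0,1,0,0,0,0,0,0,1,0,0,0,0,0,0,1,0,0,0,0,0,0,1], grip_force=100)

```text
time_s: 7.18
position: [0.609, 0.0811, 0.0829]
eef_rot: [179.8, 0.2, 93.3]
wrist_force: [0.0, -0.7, 6.8]
grip_width: 0.0107
```

>>> arm_command(plan=[0,0,-0.004,0,0,0,1,0,0,-0.008,0,0,0,1,0,0,-0.014,0,0,0,1,0,0,-0.02,0,0,0,1,0,0,-0.02,0,0,0,1])

```text
time_s: 7.8
position: [0.6094, 0.0812, 0.1035]
eef_rot: [179.7, 0.2, 93.3]
wrist_force: [0.5, 0.8, -6.2]
grip_width: 0.0106
```

The wrist carries the full weight (about 6 N), so I keep lifting.

>>> arm_command(plan=[0,0,-0.015,0,0,0,1,0,0,-0.04,0,0,0,1,0,0,-0.075,0,0,0,1,0,0,-0.115,0,0,0,1,0,0,-0.15,0,0,0,1])

```text
time_s: 8.43
position: [0.6087, 0.0816, 0.2559]
eef_rot: [179.7, 0.2, 93.3]
wrist_force: [-0.3, -0.4, -5.4]
grip_width: 0.0106
```

>>> arm_command(plan=[0,0,-0.02,0,0,0,1,0,0,-0.03,0,0,0,1,0,0,-0.03,0,0,0,1,0,0,-0.03,0,0,0,1,0,0,-0.03,0,0,0,1])

```text
time_s: 9.05
position: [0.6078, 0.0817, 0.2845]
eef_rot: [179.8, 0.2, 93.3]
wrist_force: [0.2, -0.2, -5.1]
grip_width: 0.0102
```

```bash
python3 - <<'E'
from station import r
import cv2
st=r.get_state(); s=r.snapshot("side"); print(st["time_s"],st["position"],st["eef_rot"],st["joints"],st["grip_width"])
cv2.imwrite("pics/s4.png",s["color"][90:390,170:570,::-1].repeat(2,0).repeat(2,1))
E
```

```text
9.05 [0.60784758 0.08168101 0.28454536] [1.79819213e+02 1.79636284e-01 9.33407114e+01] [ 1.30585727 19.65372661 81.75571694 -0.17670986 78.4035576  -1.99989826] 0.0101624108997774
```

View pics/s4.png

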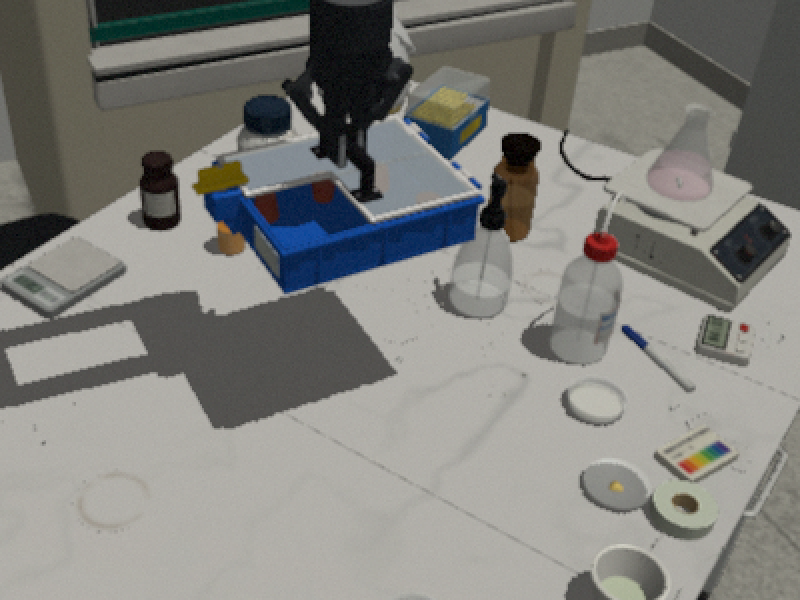

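The tote hangs level with its lid shut, the button across, and nothing near it. Now I tilt slowly towards the near-right corner: in the tool frame, the rotation vector goes along (-1, +1, 0).

>>> arm_command(plan=[0,0,0,-2,2,0,1,0,0,0,-4,4,0,1,0,0,0,-6,6,0,1,0,0,0,-8,8,0,1,0,0,0,-10,10,0,1])

```text
time_s: 9.72
position: [0.6075, 0.0815, 0.2841]
eef_rot: [169.7, -9.8, 94.3]
wrist_force: [0.3, 0.4, -5.8]
grip_width: 0.0103
```

>>> arm_command(plan=[0,0,0,-2,2,0,1,0,0,0,-4,4,0,1,0,0,0,-6,6,0,1,0,0,0,-8,8,0,1,0,0,0,-10,10,0,1])

```text
time_s: 10.35
position: [0.6068, 0.0813, 0.2833]
eef_rot: [159.0, -19.4, 97.1]
wrist_force: [-0.1, -0.1, -5.3]
grip_width: 0.0106
```

>>> arm_command(plan=[0,0,0,-2,2,0,1,0,0,0,-4,4,0,1,0,0,0,-6,6,0,1,0,0,0,-8,8,0,1,0,0,0,-9,9,0,1])

```text
time_s: 10.98
position: [0.606, 0.0807, 0.2822]
eef_rot: [148.3, -27.5, 101.4]
wrist_force: [-0.0, 0.0, -4.7]
grip_width: 0.0101
```

>>> arm_command(plan=[0,0,0,0,0,0,1,0,0,0,0,0,0,1,0,0,0,0,0,0,1,0,0,0,0,0,0,1,0,0,0,0,0,0,1])

```text
time_s: 11.6
position: [0.6061, 0.0809, 0.2823]
eef_rot: [148.3, -27.5, 101.4]
wrist_force: [-0.4, 0.6, -4.1]
grip_width: 0.0104
```

```bash
python3 - <<'E'
from station import r
import cv2,numpy as np
from h import *
st=r.get_state(); print(st["time_s"],st["position"],st["eef_rot"],st["joints"],st["grip_width"],st["wrist_force"])
R=Ro.from_euler("xyz",st["eef_rot"],degrees=True).as_matrix(); print("lean",np.degrees(np.arccos(-R[2,2])),"dip x",np.degrees(np.arcsin(R[2,1])),"dip y",np.degrees(np.arcsin(R[2,0])))
a=r.snapshot("side")["color"][60:360,170:570,::-1]; b=r.snapshot("wrist")["color"][:,:,::-1]
cv2.imwrite("pics/s5.png",np.vstack([cv2.resize(a,(400,300)),cv2.resize(b,(400,300))]))
E
```

```text
11.6 [0.60611172 0.08087661 0.28226408] [148.33777299 -27.46827762 101.40555141] [-20.72452754  12.12550116 106.90967545  48.25126447  55.06652506
 -50.92594601] 0.010448278331319378 [-0.36845209  0.55028677 -4.09468804]
lean 40.95686551719879 dip x 27.757835131610175 dip y 27.46827762273368
```

View pics/s5.png

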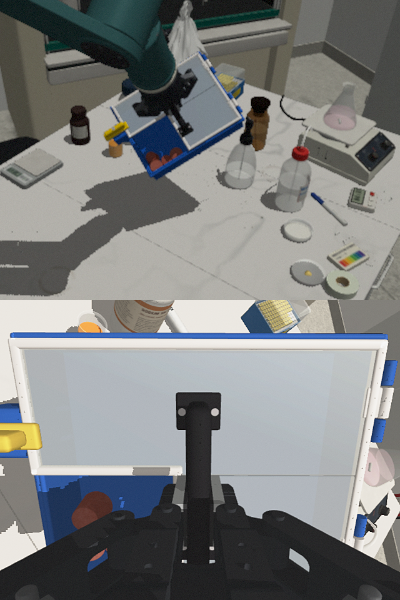

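All the stoppers have left the area under the lid, and red shows in the corner. I enlarge the corner and measure it in the side view.

```bash
python3 - <<'E'
from station import r
import cv2,numpy as np
from h import *
st=r.get_state(); s=r.snapshot("side"); t=r.snapshot("top"); w=r.snapshot("wrist")
R=Ro.from_euler("xyz",st["eef_rot"],degrees=True).as_matrix()
# tote axes in world: x=tool y, y=tool x, z=-tool z ; handle = grasp pt 
ex,ey,ez=R[:,1],R[:,0],-R[:,2]; A=np.c_[ex,ey,ez]
o=st["position"]+ez*.009-ez*.092
C=o+A@[-.101,-.081,.007]; print("corner",C)
def pj(c,X):
    f=240/np.tan(np.radians(c["fovy"]/2));q=c["R"]@X+c["t"];return f*q[0]/q[2]+c["cx"],f*q[1]/q[2]+c["cy"]
ims=[]
for n,c in(("side",s),("top",t)):
    im=cv2.resize(c["color"][:,:,::-1],None,fx=5,fy=5,interpolation=cv2.INTER_CUBIC)
    for h,col in((0,(0,255,0)),(.048,(0,255,255))):
        P=[[int(5*v) for v in pj(c,C+A@np.array([x,y,h]))] for x,y in((0,0),(.088,0),(.088,.088),(0,.088))]
        cv2.polylines(im,[np.array(P)],True,col,1)
    u,v=P[0]; u=min(max(u,200),3000);v=min(max(v,200),2200); ims.append(im[v-200:v+200,u-200:u+200])
hsv=cv2.cvtColor(w["color"],cv2.COLOR_RGB2HSV); 
cv2.imwrite("pics/s6.png",np.hstack(ims))
E
```

```text
corner [0.56437211 0.05450643 0.14041805]
```

View pics/s6.png

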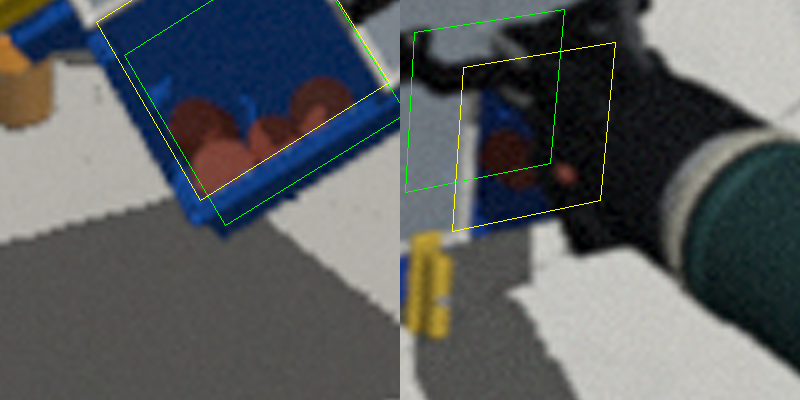

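Four red blobs lie in the corner, at crop (200,125), (230,165), (275,135) and (320,100), within the 88 mm outline. I check their coordinates in the corner's frame.

```bash
cat > m.py <<'E'
from station import r
import cv2,sys
from h import *
from math import hypot
st=r.get_state(); s=r.snapshot("side"); R=Ro.from_euler("xyz",st["eef_rot"],degrees=True).as_matrix()
A=np.c_[R[:,1],R[:,0],-R[:,2]]; C=st["position"]-A[:,2]*.083+A@[-.101,-.081,.007]
f=240/np.tan(np.radians(s["fovy"]/2));q=s["R"]@(C+A@[0,0,.048])+s["t"];u0,v0=int(5*(f*q[0]/q[2]+s["cx"])),int(5*(f*q[1]/q[2]+s["cy"]))
print("t",st["time_s"],"corner",C,"lean",np.degrees(np.arccos(A[2,2])),"F",st["wrist_force"],"grip",st["grip_width"],"qd",abs(st["qd"]).max())
h=cv2.cvtColor(s["color"],cv2.COLOR_RGB2HSV).astype(int); m=((h[...,0]<8)|(h[...,0]>172))&(h[...,1]>100)&(h[...,2]>40)
b=np.zeros_like(m);b[v0//5-50:v0//5+30,u0//5-40:u0//5+60]=1;m&=b
y,x=np.nonzero(m); print("red px",len(x))
for z in(.005,.013,.026):
    L=[]
    for a,c in zip(x,y):
        o,d=ray(s,a,c); o2,d2=A.T@(o-C),A.T@d; L.append((o2+d2*(z-o2[2])/d2[2])[:2])
    L=np.array(L)*1000; print(z,"extent x",L[:,0].min(),L[:,0].max(),"y",L[:,1].min(),L[:,1].max())
for p in eval(sys.argv[1]) if len(sys.argv)>1 else []:
    a,c=u0/5+(p[0]-200)/5,v0/5+(p[1]-200)/5; o,d=ray(s,a,c); o2,d2=A.T@(o-C),A.T@d
    print(p,[(np.round(1000*(o2+d2*(z-o2[2])/d2[2])[:2])) for z in(.013,.026)])
im=cv2.resize(s["color"][:,:,::-1],None,fx=5,fy=5,interpolation=cv2.INTER_CUBIC)[v0-250:v0+100,u0-200:u0+300]; cv2.imwrite("pics/m_last.png",im)
E
python3 m.py "[(200,125),(230,165),(275,135),(320,100)]"
```

```text
t 11.85 corner [0.56435153 0.05445248 0.14039891] lean 40.9588535608306 F [-0.04669659 -0.90879438 -4.29641174] grip 0.01032278414836293 qd 0.07044211640234503
red px 325
0.005 extent x -1.6164382875546583 70.90099024787422 y 15.711927609797339 54.56987999830359
0.013 extent x -1.0495663956438945 70.89906684219748 y 13.159686789020409 51.71285423080641
0.026 extent x -0.12839957128889246 70.89594130797279 y 9.012295455257835 47.07018735862339
(200, 125) [array([13., 39.]), array([14., 35.])]
(230, 165) [array([15., 17.]), array([16., 13.])]
(275, 135) [array([38., 18.]), array([38., 14.])]
(320, 100) [array([61., 21.]), array([61., 17.])]
```

The stoppers sit at about (13,39), (15,17), (38,18) and (61,21) mm in the corner's frame. They are well within 88 mm and everything is still, so I'm handing in.

```bash
python3 -c "
from station import r
print(r.finish_job())"
```

```text
the job is handed in; nothing more can be done
None
```

The job is handed in at about 12 s of the 54 s. The tote is held still in the air, tilted about 41°, with all four stoppers in the pick-out corner. `finish_job` gave no verdict, so this rests on my own last checks.

**What I did:** I turned the yellow button about 80° from where it stood, until it was square across the lid's edge. I then gripped the black handle at 100 N, lifted the tote level, and tilted it slowly towards the near-right corner.

**Last checks:**
- **Tilt and height:** both tote axes dip about 27.5°. The pick-out corner is about 140 mm above the table, worked out from the arm's pose.
- **Stoppers:** measured from the side view, they sit at about (13,39), (15,17), (38,18) and (61,21) mm from the corner, against a limit of 88 mm. The highest point of red seen was 71 mm along x. I assumed they rest on the floor and did not measure their height.
- **Button and lid:** the wrist view before the lift showed the button's wing within about 1° of the tote's x axis. The lid looked shut after the lift and during the tilt; neither joint was measured directly.
- **Bystanders:** the tote and gripper passed nowhere near them, and no contact showed in the pictures or forces. I did not measure their final positions.

**One reading that shifted:** the vertical wrist force fell from about 5 N to about 4 N during the tilt. I took this as sensor drift, because the grip opening and the tote's pose in the picture stayed the same.

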